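# Move a radio battery from its charger to the battery analyser

### The arm

A 6-joint arm with a two-finger parallel gripper is mounted at the origin on the work surface. World frame = base frame: x ahead of the robot, y to its left, z up, the work surface at z = 0. Lengths are in m, angles in degrees, forces in N, time in s.
With the tool pointing down it reaches from about 0.275 to 0.725 m from the base axis. Payload 15.9 kg.
Tool frame: the origin (TCP) lies on the centre line of the jaws, within the pads' length; the fingertips stand ahead of it and the grasp point (between the pads) lies 6 mm ahead of it (manip.finger_overhang is the z of the fingertips in the tool frame, in m); z points along the fingers, y is the line along which they close (so a half turn about z gives the same grasp; the last joint's range is limited). The gripper opens to 85 mm and grips with 20 to 120 N. Pads are 22 mm wide; open, the fingers measure 114 mm over their backs; the gripper's body (76 mm by 85 mm) begins 54 mm behind the grasp point. The pads swing forward as they close: fully open they stand 13 mm farther back than shut.
Start: joints at [76.375, 12.198, -1.971, 75.831, 0, 90], TCP at [0.118, 0.486, 0.256] pointing down, gripper open.
Joint ranges: [-170.91, 170.91], [-42.67, 98.43], [-65.05, 77.54], [-120.47, 116.71], [-90, 82.35], [-180, 180]. Speed limits (degrees/s): [108.29, 108.29, 136.94, 147.25, 180, 180].

### API

Orientations are given as a 3x3 rotation matrix whose columns are the frame's x, y, z axes.
In Python, from workcell import manip gives the robot as it stands. The module is installed in compiled form; this text tells all that it offers. Calls block until the motion is done:
- manip.move_to(position, orientation): joint-space move of the TCP to a pose.
- manip.line_to(position, rotation=None, velocity=0.15): straight line of the TCP; rotation=None keeps the orientation; velocity is the mean speed in m/s.
- manip.movej(angles): joint-space move.
- manip.open_gripper() and manip.clamp(squeeze=None): open the fingers fully, or close them until they stop; squeeze is the grip in N (None keeps the last).
- manip.sleep(seconds).
- manip.ik(position, orientation): joint angles nearest the present ones, or None.
- manip.camera(name): name is "side" or "top" or "wrist"; returns (picture, depth): 480x640x3 uint8, red, green, blue; 480x640 float32, m along the optical axis (not along the pixel's ray), 0 where there is no reading.
- manip.camera_params(name): a dict with "fx", "fy", "cx", "cy" (pixels), "k1" (the pictures are not rectified: a ray, as slopes to the right and down, at radius r is drawn at 1 + k1 r^2 times it, then the intrinsics apply), "xyz" and "rotation" of the camera in the world; the wrist camera has in their place "hand_eye" (4x4, takes a point from camera to tool coordinates, whose origin is the TCP and whose axes are the flange's). Camera axes: x right, y down, z forward; pixel columns grow to the right and rows downward; lengths in m; the calibration is good to about 2 mm. A picture is of the moment at which its call begins: read the wrist's pose just before it. camera_params takes no time and is no camera call.
A pose or a line that the arm cannot do raises manip.IKError and nothing moves.
- manip.finish_job(): hands the job in; it is judged then, once.
Trained networks look in the newest picture that a camera, given by its name, has taken for a name from the list of things; names that differ only in an ending like _2 or _b are one class to them, and where a whole thing is asked for, a point or a joint stands for the part that bears it (a point fixed in the world has none). Each returns a list of dicts, best first, with "p" (0 to 1); they miss things now and then, are a little off and sometimes report something else, mostly with a low value. They report only what shows in the picture. A call takes as long as a camera call. They do not tell look-alikes from the thing itself.
- manip.find_in(camera, target): "position" ([x, y, z] in m, in the coordinates of the camera as it stood for that picture, good to about 4 mm: the middle of the surface that is visible of it).
- manip.place_of(camera, target): "position" ([x, y, z] in m, in the coordinates of the camera as it stood for that picture, good to about 4 mm: a listed point, or the origin of a listed thing).
Readings, each from a call of its own:
- manip.read_clock(): time.
- manip.read_joint_pos(): joint angles.
- manip.read_qd(): joint speeds.
- manip.read_effort(): joint torques, N m.
- manip.read_position(): TCP position.
- manip.read_tcp_rot(): TCP orientation.
- manip.read_ft_force(): force on the tool from outside, world axes, zero at the start.
- manip.read_moment(): the same for the moment, N m.
- manip.read_grip_width(): finger opening in m.
- manip.read_grip_force(): force on a finger pad.
Only numpy, scipy, OpenCV 4.12 (cv2) and the standard library are available. Lean on these libraries where they do the work, as an engineer would, in place of code of your own. Each camera call takes 0.05 s, during which the arm holds its last target. There are 200 camera calls.

### The job

Take the charged battery pack out of the charger, holding its release button in while you draw it straight up, and clip it into the matching adapter cup of the battery analyser with its button facing the same way as the cup's catch window, pressed home until the latch clicks and the button springs back out. The cup slides sideways in its rails, so feel your way in; never force the pack in either holder, and leave the other things on the bench alone.

Things in the scene. Friction and masses are not known exactly. Their poses are not given: they have to be found in the camera images.
- pack_centre (a point): Centre of the charged battery pack (loose, 0.24 kg, dark plastic), upright and latched in the charger. 94 mm tall: a stem 30 x 52 mm (x by y) from the underside up to 36 mm, above it a wider shell 36 x 58 mm up to the flat top. This point is on the middle line, 47 mm above the underside; z up, x points out of the face that carries the release button
- button_face (a point): Middle of the outer face of the pack's grey release button (22 wide along y, 18 tall, mm), on the pack's +x face, 66 mm above the underside. It is 23 mm from the pack's middle line when out (5 mm proud), 18.5 mm when fully in; the shell's opposite, ribbed face lies 18 mm from the middle line, so that a hand from above can pinch the two. Axes as the pack's
- release (a joint): Travel of the release button into the pack, m: 0 = out, 0.0045 = fully in. Its spring takes 2 N to start, 5.6 N at full travel. The latch tooth is one piece with the button and clears the catch from 0.0035 on
- tooth (a point): Tip of the latch tooth, on the +x face of the pack's stem: 16 mm wide, standing 4 mm out, flat on top 24 mm above the pack's underside, sloping back to the stem 10 mm above it. Pushed down into a well with the button left out, the slope drives tooth and button in by itself (8 to 15 N of push) until the tooth snaps out under the catch
- charger: Black single-bay desktop charger, fixed, 104 x 98 mm, with a well that fits the pack's stem. Origin on the bench under the middle of the well; z up, +x = the side of the sloping lamp panel and of the catch window, which the pack's button faces
- charger_mouth (a point): Middle of the charger's well at its rim, 50 mm above the bench. Inside 31.5 x 53.5 mm (x by y), 36 mm deep, walls 6 mm. The pack stands on its floor, the tooth 1.5 mm below the catch, which holds the pack until the button is in
- analyser: Grey battery analyser with a sloping display and keys, fixed, 163 x 166 mm, 36 mm high. On it stand the large dark adapter cup for this pack, and a small open box (40 x 34 mm, too small for it) 84 mm to the +y side. Origin on the bench under the nominal middle of the large cup; z up, +x = the side of the display and of the cup's catch window
- cup_mouth (a point): NOMINAL middle of the large cup at its rim, 76 mm above the bench. Inside 31.5 x 53.5 mm (x by y), 36 mm deep, walls 6 mm, 1.5 mm lead-in. The cup is an adapter carriage that slides in rails along the analyser's y when pushed with about 2 N: it really stands anywhere up to 12 mm to either side of here (not measured; rails stop it there)
- cup_floor (a point): NOMINAL middle of the large cup's floor, 40 mm above the bench. Three spring contacts (10 mm to the window side) rise 2.5 mm from it and push a pack up with 3.5 to 6 N, so press it down for the tooth to snap under the catch. Latched, its underside stands 0 to 1.5 mm above this floor; not latched, 2.5 mm or more
- old_pack: bystander: a second, spent pack of the same kind, loose, lying on its back on the mat, 94 x 58 x 36 mm; origin on the mat under its middle
- dummy_load: bystander: turned steel coaxial load, 44 mm across the foot, 85 mm tall, loose, standing; origin at the centre of its underside
- screw_jar: bystander: clear jar with a white cap, 48 mm across, 55 mm tall, loose; origin at the centre of its underside
There are look-alikes about, which are no part of the job. Leave any pink look-alike of the part that bears pack_centre alone.

How it is judged:
By the outcome, as a careful person would: the job done as asked, in the order asked, and still so for the second after the job is handed in, with the robot touching nothing.
It also fails if it takes over 61 s, if anything falls off the work surface, if the arm or the gripper's body presses on something with over 40 N, if the wrist force passes 120 N, or if a joint passes its speed limit or range.

## Working session

There is one attempt and no reset: what is moved stays moved. The work goes in short steps, each a Python script; the robot and the scene stay as the last script left them, time stands still between calls to the robot, and variables do not carry over. Pictures are saved under pics/ and viewed, at most 10 in all, crops included, and the job is handed in when it is done.

```bash
mkdir -p pics; cat > h.py <<'E'
import numpy as np, cv2
from workcell import manip as m
def T(cam):
    p=m.camera_params(cam)
    M=np.eye(4)
    if cam=='wrist':
        M[:3,:3]=m.read_tcp_rot(); M[:3,3]=m.read_position(); return M@np.array(p['hand_eye'])
    M[:3,:3]=p['rotation']; M[:3,3]=p['xyz']; return M
def shot(cam,name=None):
    t=T(cam); im,d=m.camera(cam)
    if name: cv2.imwrite('pics/'+name,im[:,:,::-1])
    return t,im,d
def cloud(cam,t,d):
    p=m.camera_params(cam); v,u=np.mgrid[:480,:640].astype(float)
    K=np.array([[p['fx'],0,p['cx']],[0,p['fy'],p['cy']],[0,0,1]])
    # model: drawn = ray*(1+k1 r^2)
    q=cv2.undistortPoints(np.stack([u.ravel(),v.ravel()],1)[:,None],K,np.array([p['k1'],0,0,0.]))[:,0].reshape(480,640,2)
    P=np.dstack([q[...,0]*d,q[...,1]*d,d])
    W=P@t[:3,:3].T+t[:3,3]; W[d==0]=np.nan
    return W
def W(t,p): return np.round(t[:3,:3]@np.array(p)+t[:3,3],4)
E
python3 - <<'E'
from h import *
for c in ['top','side']:
    t,im,d=shot(c,c+'0.png'); np.savez(c+'0.npz',t=t,im=im,d=d)
    for n in ['pack_centre','button_face','charger','charger_mouth','analyser','cup_mouth','old_pack','dummy_load','screw_jar']:
        print(c,n,[(W(t,r['position']),round(r['p'],2)) for r in m.place_of(c,n)[:3]])
print(m.read_clock(), m.finger_overhang, m.read_tcp_rot())
E
```

```text
top pack_centre [(array([ 0.5327, -0.1242,  0.0452]), 0.92), (array([ 0.4047, -0.2542,  0.0457]), 0.83), (array([ 0.5504, -0.378 ,  0.0501]), 0.69)]
top button_face [(array([ 0.5111, -0.1399,  0.0636]), 0.53), (array([ 0.3935, -0.2359,  0.0609]), 0.51), (array([ 0.5504, -0.256 ,  0.0839]), 0.47)]
top charger [(array([ 0.527 , -0.2517, -0.0007]), 0.87)]
top charger_mouth [(array([ 0.5272, -0.2517,  0.0461]), 0.83)]
top analyser [(array([ 0.4934,  0.2648, -0.0007]), 0.8)]
top cup_mouth [(array([0.4933, 0.2648, 0.0797]), 0.62)]
top old_pack [(array([ 0.5342,  0.0375, -0.0008]), 0.73)]
top dummy_load [(array([ 0.6944,  0.0357, -0.0038]), 0.71)]
top screw_jar [(array([ 0.4033,  0.0568, -0.0006]), 0.66)]
side pack_centre [(array([ 0.5485, -0.3781,  0.0463]), 0.87), (array([ 0.5295, -0.1296,  0.0489]), 0.84), (array([ 0.4094, -0.2564,  0.0469]), 0.74)]
side button_face [(array([ 0.3919, -0.2349,  0.0663]), 0.74)]
side charger [(array([ 0.527 , -0.2497, -0.001 ]), 0.6)]
side charger_mouth [(array([ 0.5308, -0.2507,  0.0512]), 0.81)]
side analyser [(array([0.4947, 0.2639, 0.0027]), 0.88)]
side cup_mouth [(array([0.489 , 0.2638, 0.0754]), 0.59), (array([ 0.4063,  0.0538, -0.0046]), 0.29)]
side old_pack [(array([0.5401, 0.0318, 0.0025]), 0.78)]
side dummy_load []
side screw_jar [(array([ 0.4054,  0.0559, -0.0009]), 0.71)]
1.0 0.025 [[-9.71860210e-01  2.35558340e-01 -1.96793000e-05]
 [ 2.35558340e-01  9.71860208e-01 -6.46651596e-05]
 [ 3.89311094e-06 -6.74811188e-05 -9.99999998e-01]]
```

View pics/top0.png

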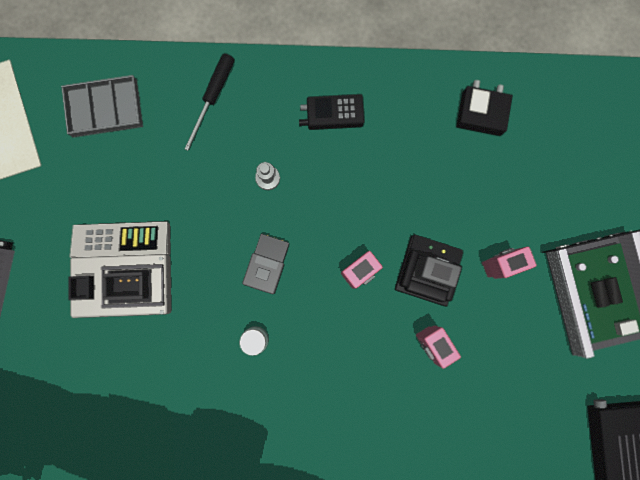

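View pics/side0.png

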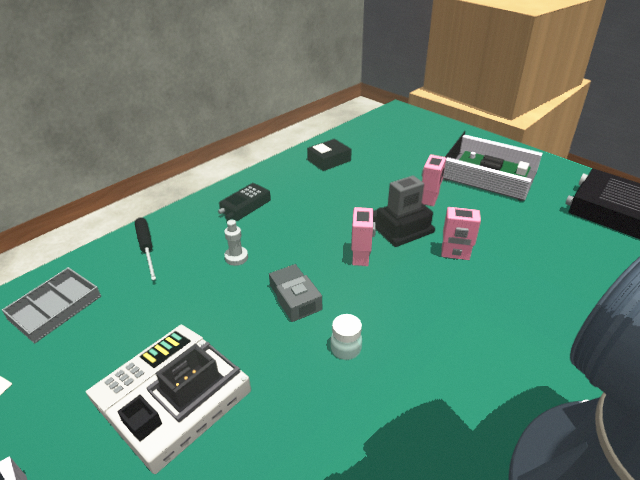

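The top view shows the dark pack in the charger at about (440,272), with the lamp panel up (+x) and three pink look-alikes around it. The analyser cup is at (127,286), with the display up. The side view agrees. Next I measure yaw from depth.

```bash
cat >> h.py <<'E'
def rect(Wd,c,r,z0,z1):
    k=(np.hypot(Wd[...,0]-c[0],Wd[...,1]-c[1])<r)&(Wd[...,2]>z0)&(Wd[...,2]<z1)
    P=Wd[k]
    if len(P)<10: return len(P)
    (x,y),s,a=cv2.minAreaRect((P[:,:2]*1000).astype(np.float32))
    return len(P),(round(x,1),round(y,1)),np.round(s,1),round(a,1),round(float(np.median(P[:,2])),4)
E
python3 - <<'E'
from h import *
f=np.load('top0.npz'); w=cloud('top',f['t'],f['d'])
print('pack',rect(w,(.527,-.252),.06,.095,.12))
print('charger',rect(w,(.527,-.252),.09,.008,.06))
print('analyser',rect(w,(.5,.27),.14,.01,.045))
print('cup',rect(w,(.493,.265),.05,.068,.085))
print('cupall',rect(w,(.493,.265),.06,.045,.085))
E
```

```text
pack (838, (526.6, -250.2), array([59.5, 36.1]), 73.4, 0.1071)
charger (2373, (533.2, -251.9), array([ 98.6, 105.5]), 73.2, 0.0261)
analyser (7890, (520.4, 291.5), array([163.2, 167.3]), 3.7, 0.0343)
cup (491, (491.2, 270.0), array([43.5, 67.5]), 3.7, 0.0747)
cupall (919, (491.6, 263.5), array([ 70.9, 104.9]), 3.7, 0.0709)
```

```bash
cat >> h.py <<'E'
def R(yaw,s=1):
    a=np.radians(yaw); y=s*np.array([np.cos(a),np.sin(a),0]); z=np.array([0,0,-1.])
    return np.stack([np.cross(y,z),y,z],1)
E
python3 - <<'E'
from h import *
for s in (1,-1):
    print(s,[np.round(m.ik(p,R(a,s)),0) for p,a in [((.491,.27,.3),3.7),((.527,-.25,.3),-16.6),((.527,-.25,.086),-16.6),((.491,.27,.112),3.7)]])
print(m.camera_params('wrist'))
E
```

```text
1 [array([ 29.,  20.,  14.,  85.,   0., 115.]), array([-25.,  23.,  18.,  86.,   0.,  81.]), array([-25.,  27.,  -7.,  57.,   0.,  81.]), array([ 29.,  23.,  -8.,  59.,   0., 115.])]
-1 [array([ 29.,  20.,  14.,  85.,   0., -65.]), array([-25.,  23.,  18.,  86.,   0., -99.]), array([-25.,  27.,  -7.,  57.,   0., -99.]), array([ 29.,  23.,  -8.,  59.,   0., -65.])]
{'fx': 354.7346659708513, 'fy': 354.7346659708513, 'cx': 320.8427817580785, 'cy': 236.59568600996198, 'k1': -0.029836203624104586, 'hand_eye': array([[ 1.18635852e-04, -9.51744109e-01, -3.06892714e-01,
         7.99026924e-02],
       [ 9.99999755e-01,  3.24688201e-04, -6.20360961e-04,
         2.39084797e-04],
       [ 6.90069333e-04, -3.06892565e-01,  9.51743914e-01,
        -1.17354939e-01],
       [ 0.00000000e+00,  0.00000000e+00,  0.00000000e+00,
         1.00000000e+00]])}
```

```bash
python3 - <<'E'
from h import *
m.move_to((.491,.26,.25),R(3.7)); 
t,im,d=shot('wrist','w_cup.png'); w=cloud('wrist',t,d); np.savez('w_cup.npz',t=t,im=im,d=d)
print('cup',rect(w,(.491,.27),.06,.068,.085)); print('an',rect(w,(.5,.27),.14,.01,.045),m.read_clock())
m.move_to((.527,-.26,.28),R(-16.6))
t,im,d=shot('wrist','w_ch.png'); w=cloud('wrist',t,d); np.savez('w_ch.npz',t=t,im=im,d=d)
print('pack',rect(w,(.527,-.252),.06,.100,.12)); print('ch',rect(w,(.527,-.252),.09,.04,.056),m.read_clock())
E
```

```text
cup (1813, (490.9, 270.3), array([43.5, 65.4]), 3.6, 0.0755)
an (25106, (520.6, 292.4), array([162.8, 166.4]), 3.7, 0.0354) 2.6583
pack (2869, (526.6, -249.2), array([57.3, 36. ]), 73.5, 0.1077)
ch (2792, (520.0, -247.6), array([92.1, 71.1]), 73.5, 0.0474) 4.6
```

View pics/w_cup.png

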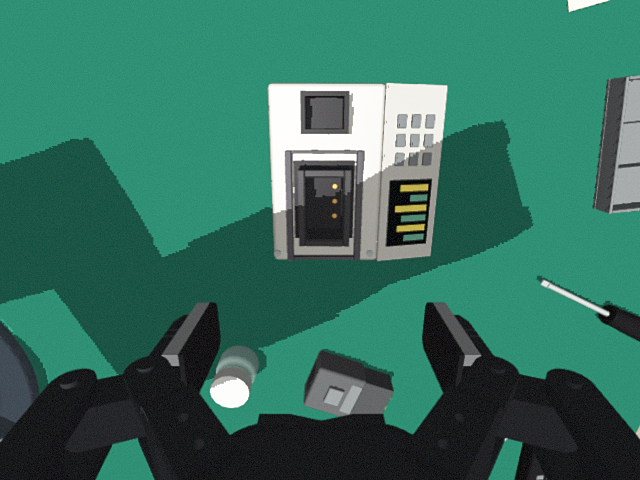

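View pics/w_ch.png

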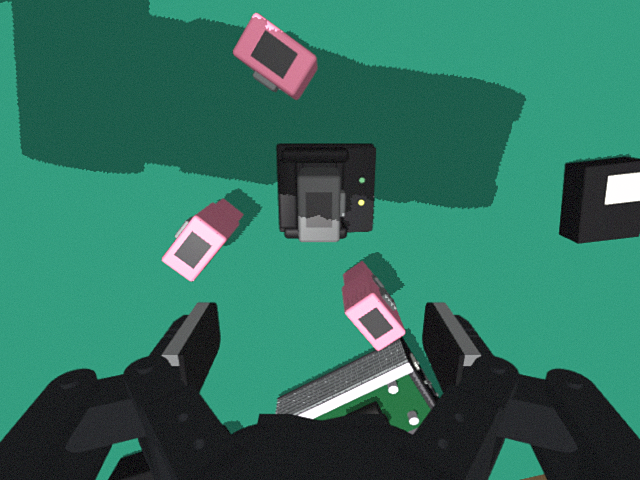

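The wrist views confirm the button on the lamp/window side (right, ~(345,205)) and the cup at (327,200) with its contacts towards the display. All measurements agree, so I grasp.

```bash
python3 - <<'E'
from h import *
px=np.array([np.cos(np.radians(-16.5)),np.sin(np.radians(-16.5))])
c=np.array([.5266,-.2495])+.0003*px
Rg=R(-16.5)
m.move_to((*c,.17),Rg); m.line_to((*c,.087),velocity=.1)
f0=m.read_ft_force(); m.clamp(20)
f=np.array(m.read_ft_force()); print(f0,f,'along px',f[:2]@px,m.read_grip_width(),m.read_grip_force(),m.read_moment(),m.read_clock(),m.read_position())
E
```

```text
[-0.38508585 -0.53720903 -0.5261096 ] [ 1.42493221 -0.25455476  4.86774747] along px 1.4385505767679467 0.035856640280490674 24.306487441062927 [-0.13171395 -0.58241015 -0.00085956] 6.6083 [ 0.52745125 -0.24981512  0.08751942]
```

```bash
python3 - <<'E'
from h import *
m.clamp(40); p=np.array(m.read_position()); print(m.read_ft_force(),m.read_grip_width())
for dz in (.003,.008,.016,.028,.045):
    q=p.copy(); q[2]+=dz; m.line_to(q,velocity=.05); f=np.array(m.read_ft_force()); print(dz,np.round(f,1),round(m.read_grip_width(),4))
    if f[2]<-15: print('stuck'); break
else:
    q[2]=.2; m.line_to(q); print(m.read_ft_force())
print(m.read_clock())
E
```

```text
[1.59915325 0.01473084 6.09413307] 0.03548802723061988
0.003 [ 1.7 -0.1 -1.7] 0.0355
0.008 [ 2.   0.1 -1.1] 0.0355
0.016 [ 3.  -0.6 -0.7] 0.0356
0.028 [ 3.9 -0.4 -1.6] 0.0359
0.045 [ 0.4 -0.3 -2.4] 0.0355
[-0.08626991 -0.02746306 -3.96801499]
9.1167
```

```bash
python3 - <<'E'
from h import *
a=np.radians(3.7); c=np.array([.4909,.2703])+.00025*np.array([np.cos(a),np.sin(a)])
m.line_to((*np.array(m.read_position())[:2],.23)); 
m.move_to((*c,.21),R(3.7)); m.line_to((*c,.156),velocity=.1)
m.sleep(.2); print(m.read_ft_force(),m.read_moment(),m.read_position(),m.read_grip_width(),m.read_clock())
t,im,d=shot('wrist','w_pre.png'); shot('side','s_pre.png')
E
```

```text
[-0.28783427  0.2672268  -1.78717214] [-0.02039488 -0.01099091 -0.01258278] [0.49151459 0.27049433 0.15667767] 0.03566716111739253 12.25
```

View pics/w_pre.png

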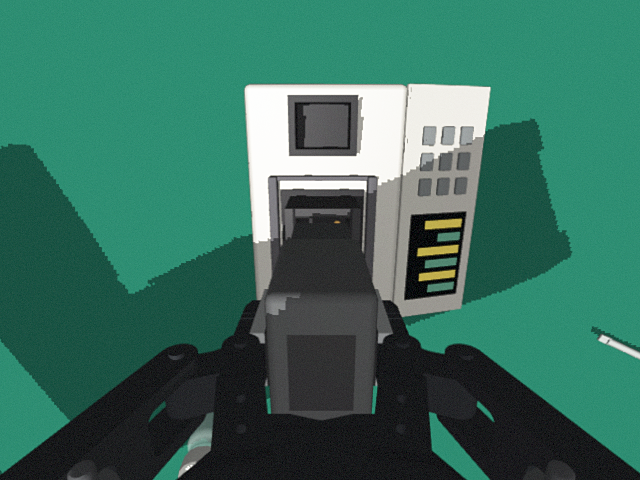

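The pack is held square over the cup: the shell is at ~(320,300) and the cup mouth behind it at (323,205). I go in by feel.

```bash
cat >> h.py <<'E'
def down(zend,step,fmax,f0,k=.00006,v=.04):
    q=np.array(m.read_position()); 
    while q[2]>zend+1e-6:
        q[2]=max(zend,q[2]-step); m.line_to(q,velocity=v)
        f=np.array(m.read_ft_force())-f0; p=m.read_position()
        print(np.round(q*1000,1),round(p[2]*1000,1),np.round(f,1))
        if f[2]>fmax: print('contact'); return False
        if np.hypot(*f[:2])>1.5: q[:2]+=np.clip(k*f[:2],-.0006,.0006)
    return True
E
python3 - <<'E'
from h import *
f0=np.array([-.2,.1,-2.0])
print(down(.120,.002,7,f0),m.read_grip_width(),m.read_clock())
E
```

```text
[491.3 270.4 154.4] 154.3 [-0.2 -0.   0.6]
[491.3 270.4 152.4] 152.2 [ 0.7 -0.5 -0.3]
[491.3 270.4 150.4] 150.2 [ 0.3  0.5 -0.2]
[491.3 270.4 148.4] 148.4 [0.  0.5 0.8]
[491.3 270.4 146.4] 146.3 [ 2.6  0.9 -1.4]
[491.5 270.5 144.4] 144.3 [ 4.   0.5 -2.6]
[491.7 270.5 142.4] 142.2 [ 3.3  0.2 -1.7]
[491.9 270.5 140.4] 140.2 [ 1.5 -0.2 -0.9]
[492.  270.5 138.4] 138.2 [ 0.8 -0.1 -0. ]
[492.  270.5 136.4] 136.2 [-0.3 -1.   0.8]
[492.  270.5 134.4] 134.2 [ 0.3 -0.2  0. ]
[492.  270.5 132.4] 132.3 [ 0.4 -0.3 -0.4]
[492.  270.5 130.4] 130.3 [ 0.1 -0.2  0.1]
[492.  270.5 128.4] 128.2 [-0.1  0.2 -0.1]
[492.  270.5 126.4] 126.3 [ 0.8 -0.2  0.1]
[492.  270.5 124.4] 124.3 [ 0.   0.1 -0.6]
[492.  270.5 122.4] 122.3 [0.2 0.6 0.5]
[492.  270.5 120.4] 120.2 [-0.3 -0.2 -0.5]
[492.  270.5 120. ] 120.0 [ 0.3 -0.2 -0.2]
True 0.03576547390233268 17.1
```

```bash
python3 - <<'E'
from h import *
f0=np.array([-.2,.1,-2.0])
print(down(.112,.0006,10,f0),m.read_grip_width(),m.read_clock())
E
```

```text
[492.  270.5 119.4] 119.4 [ 0.5 -0.2 -0.7]
[492.  270.5 118.8] 118.8 [ 1.1  0.2 -0.7]
[492.  270.5 118.2] 118.2 [ 0.3  0.4 -0.3]
[492.  270.5 117.6] 117.5 [ 1.1 -0.3  0.1]
[492.  270.5 117. ] 117.0 [-0.1  0.6  0.5]
[492.  270.5 116.4] 116.4 [ 0.9 -0.7 -0.1]
[492.  270.5 115.8] 116.0 [-0.6  0.3  3.4]
[492.  270.5 115.2] 115.3 [ 0.5 -1.1  4.5]
[492.  270.5 114.6] 114.7 [-0.   0.2  4.3]
[492.  270.5 114. ] 114.0 [-0.3 -0.   5. ]
[492.  270.5 113.4] 113.5 [-0.4 -1.5  6.9]
[492.  270.4 112.8] 113.5 [-2.4 -1.2 15.7]
contact
False 0.035663638190714546 20.1
```

```bash
python3 - <<'E'
from h import *
m.open_gripper(); m.sleep(.2); print(m.read_ft_force(),m.read_grip_width(),m.read_clock())
p=np.array(m.read_position()); p[2]=.215; m.line_to(p)
t,im,d=shot('wrist','w_post.png'); w=cloud('wrist',t,d)
print('top',rect(w,p,.06,.115,.15)); print('cup',rect(w,p,.06,.068,.085))
for c in('side','wrist'):
    t=shot(c)[0]; print(c,[(W(t,r['position']),round(r['p'],2)) for r in m.place_of(c,'button_face')+m.place_of(c,'pack_centre') if W(t,r['position'])[1]>.1])
cv2.imwrite('pics/crop.png',cv2.resize(im[60:420,140:540,::-1],None,fx=1.5,fy=1.5))
print(m.read_clock())
E
```

```text
[-0.40518033  0.34879688  0.26204016] 0.08523212869584164 20.8417
top (5883, (491.0, 271.1), array([41.6, 58.4]), 3.8, 0.1345)
cup (681, (491.0, 270.1), array([43.5, 66. ]), 3.6, 0.0757)
side [(array([0.4959, 0.2727, 0.0832]), 0.63)]
wrist [(array([0.5138, 0.2698, 0.1085]), 0.82)]
22.025
```

View pics/crop.png

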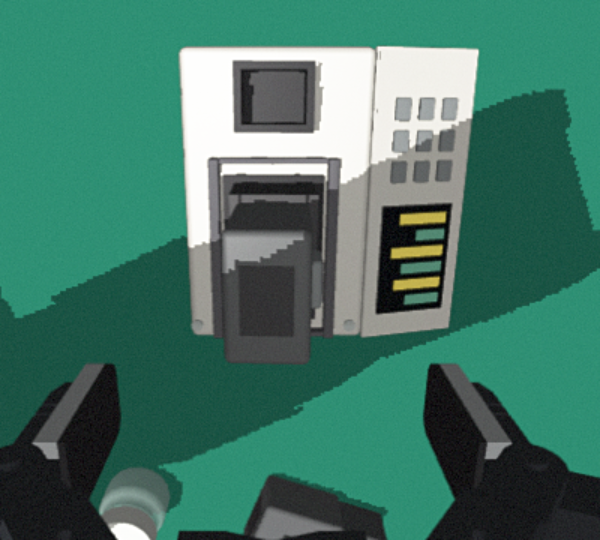

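The button is out (x extent is 41.6 mm, with the button showing at ~(317,285)). The top is at 134.5 mm, about 0.8 mm above home, so it looks latched. I'll confirm with a gentle press on top.

```bash
python3 - <<'E'
from h import *
m.clamp(20); m.sleep(.2); p=np.array(m.read_position()); f0=np.array(m.read_ft_force())
p[:2]=(.4912,.2707); p[2]=.168; m.line_to(p,velocity=.1)
f0=np.array(m.read_ft_force()); down(.154,.0006,16,f0,k=0,v=.03)
p=np.array(m.read_position()); p[2]=.22; m.line_to(p); 
t,im,d=shot('wrist'); w=cloud('wrist',t,d); print('top',rect(w,p,.06,.115,.15)); m.open_gripper()
print(m.read_clock())
E
```

```text
[491.3 270.8 167.8] 168.4 [-0.5  1.1 -0.6]
[491.3 270.8 167.2] 167.3 [ 0.7  0.5 -0.1]
[491.3 270.8 166.6] 166.6 [0.5 0.6 0.1]
[491.3 270.8 166. ] 166.0 [-0.3  0.  -0.3]
[491.3 270.8 165.4] 165.4 [ 1.2 -0.3 -0.1]
[491.3 270.8 164.8] 164.8 [-0.2  1.3  0.3]
[491.3 270.8 164.2] 164.2 [ 0.5 -0.6  0.2]
[491.3 270.8 163.6] 163.6 [-0.2 -0.1 -0.6]
[491.3 270.8 163. ] 163.0 [-0.3  0.3  0.1]
[491.3 270.8 162.4] 162.4 [-0.1 -0.4 -0. ]
[491.3 270.8 161.8] 161.8 [0.9 0.7 0.2]
[491.3 270.8 161.2] 161.2 [0.3 0.6 0.4]
[491.3 270.8 160.6] 160.6 [ 0.1 -0.1  0.1]
[491.3 270.8 160. ] 160.1 [0.  0.3 1.3]
[491.3 270.8 159.4] 159.7 [0.7 0.2 4.9]
[491.3 270.8 158.8] 159.5 [1.1 0.4 8.7]
[491.3 270.8 158.2] 159.3 [ 2.4 -1.2 11.3]
[491.3 270.8 157.6] 159.1 [ 1.9 -2.  16.8]
contact
top (5232, (491.7, 271.9), array([41.3, 56.9]), 3.5, 0.1348)
29.5083
```

```bash
python3 -c "
from h import *
m.sleep(.3); print(m.finish_job())"
```

```text
the job is handed in; nothing more can be done
None
```

The pack came out of the charger with its button held in and now sits in the analyser cup, button facing the catch window and sprung back out. It stands about 1 mm or less above the floor, within the latched range, though I judged the latch by measurement and could not hear the click. Job handed in at about 30 s.

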